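Find the hidden release and pop the cash drawer

TASK

The cash drawer at the take-out counter is latched shut, and its release is a push plate hidden somewhere along the black strip in the top of the grey cash box: feel along the strip with your fingertips, find the part that gives, and press it in until the drawer springs open, then take your hand away. Do not touch the drawer itself, and leave the boxes, bottle, jar, mug and stamp where they stand.

Things in the scene. Friction and masses are not known exactly. Their poses are not given: they have to be found in the camera images.
- cashbox: Grey steel cash box, fixed to the counter, 330 mm deep (its x) by 410 mm wide (its y) by 100 mm tall. Origin: centre of its underside; x points from the drawer's front to the rear, y to the left seen from the robot, z up. Its position and yaw vary.
- strip_center (a point): Middle of the visible part of the rigid black strip in the cash box's top, on the strip's surface; axes as the cash box's. The strip is 52 mm wide (x) and 180 mm long (y); its surface lies 1.5 mm below the grey top. A black push plate, as wide as the strip and 50 mm long (y), is hidden in it: its centre lies anywhere within 52 mm either side of this point along y, and is not given.
- release (a joint): How far the push plate is pressed in (down), m: 0 at rest, its face 2 mm below the strip's surface, with a faint seam at both ends; 0.007 at its stop. Spring: about 1 N to start, about 4 N at 0.0045 (where the latch lets go) and on to the stop. It springs back when left. The fingertips must come down wholly within the plate's outline, else they stand on the rigid strip.
- drawer (a joint): How far the drawer is open, m: 0 latched shut, 0.075 fully open. It slides towards the robot's side (the cash box's -x) by its own spring once the latch lets go, within about half a second, and stays open.
- drawer_front (a point): White front of the drawer, 392 mm wide, 78 mm tall, 14 mm thick, in the cash box's front face. Moves with the drawer; not to be touched. This point: centre of its outer face, 43 mm above the counter; axes as the cash box's.
- meal_box: Bystander: closed brown card meal box, 90 x 115 x 50 mm, standing on the rear part of the cash box's top. Origin: centre of its underside.
- pepper_jar: Bystander: amber jar with a steel cap, 48 mm wide, 65 mm tall, standing on the rear part of the cash box's top. Origin: centre of its underside.
- ink_stamp: Bystander: dark wooden hand stamp, 38 mm wide, 60 mm tall, standing on a front corner of the cash box's top. Origin: centre of its underside.
- sauce_bottle: Bystander: green glass bottle with a red cap, 60 mm wide, 170 mm tall, on the counter to the left. Origin: centre of its underside.
- mug: Bystander: white mug, 80 mm wide, 90 mm tall, on the counter to the left. Origin: centre of its underside.
- big_box: Bystander: large brown card meal box, 160 x 160 x 65 mm, on the counter to the right. Origin: centre of its underside.
- foam_box: Bystander: white foam clamshell box, 136 x 136 x 66 mm, on the counter to the right. Origin: centre of its underside.

How it is judged (in metres and radians):
On the way:
1. the hidden push plate is pressed in far enough to free the latch (value of joint release above 0.004 m), for 0.05 s.
At the end, for the whole second after the job is handed in: The drawer is open by more than 60 mm and at rest, the push plate has sprung back (pressed in less than 2 mm), and every bystander stands upright within 20 mm of where it was (value of joint drawer above 0.06 m and value of joint release below 0.002 m and velocity of joint drawer below 0.02 m/s and distance of each of meal_box, pepper_jar, ink_stamp, sauce_bottle, mug, big_box, foam_box from where it was at the start of the episode below 0.02 m and angle between each of meal_box, pepper_jar, ink_stamp, sauce_bottle, mug, big_box, foam_box's own z axis and vertical below 0.25 rad); the robot touches nothing.
It fails at once if the robot touches the drawer (contact force between any of the fingers, the arm and drawer above 1 N).
It fails at once if a bystander is lifted, carried, shoved more than 20 mm or tipped (not (distance of each of meal_box, pepper_jar, ink_stamp, sauce_bottle, mug, big_box, foam_box from where it was at the start of the episode below 0.02 m and angle between each of meal_box, pepper_jar, ink_stamp, sauce_bottle, mug, big_box, foam_box's own z axis and vertical below 0.25 rad)).
It also fails if it takes over 56 s, if anything falls off the work surface, if the arm or the gripper's body presses on something with over 40 N, if the wrist force passes 120 N, or if a joint passes its speed limit or range.

ROBOT

A 6-joint arm with a two-finger parallel gripper is mounted at the origin on the work surface. World frame = base frame: x ahead of the robot, y to its left, z up, the work surface at z = 0. Lengths are in mm, angles in rad, forces in N, time in s.
With the tool pointing down it reaches from about 325 to 850 mm from the base axis. Payload 15.5 kg.
Tool frame: the origin (TCP) lies midway between the tips of the shut fingers; the grasp point (between the pads) lies 19 mm behind it (r.tcp_to_grasp is the distance from the TCP to the grasp point, in mm); z points along the fingers, y is the direction in which the jaws open and shut (so a half turn about z gives the same grasp; the last joint's range is limited). The gripper opens to 91 mm and grips with 3 to 60 N. Pads are 32 mm wide; open, the fingers measure 118 mm over their backs; the gripper's body (76 mm by 178 mm) begins 60 mm behind the grasp point.
Start: joints at [1.105, 0.494, 1.345, -0, 1.302, -0.096], TCP at [225.888, 582.753, 213.915] pointing down, gripper open.
Joint ranges: [-2.91, 2.91], [-0.82, 2.16], [0.22, 2.67], [-1.22, 4.37], [0.12, 2.79], [-3.08, 3.08]. Speed limits (rad/s): [1.89, 1.89, 2.57, 3.01, 3.01, 3.01].

INTERFACE

Orientations are given as a rotation vector (axis times angle).
In Python, from station import sense, cams, r gives the robot as it stands.
- The arm moves only by the tool jog_arm, never from a script. Its argument "commands" is a list of rows, each a list of 3 entries, a list of its own where there are three numbers: the shift along the tool's x, y, z in m, then the turn, a rotation vector about the tool's x, y, z in degrees, then the closure, from 0 (fully open) to 1 (shut). A call has 1 to 10 rows; each row shifts and turns the pose as measured when the row begins, along the tool's axes as they then stand; what a row does not reach is not made up. A row lasts 1/12 s, in which the tool goes at most 41.7 mm and 7.16 degrees, less where a joint would pass 70% of its speed; a pose out of reach is approached as far as the arm can. A call is refused whole if a number of a shift passes 0.0417 or a number of a turn 7.16, either way. A call with a gripper value outside its range is refused whole. The fingers move at their own pace and stop on an object; "grip_force" is the grip in N (left out, the last holds). Time passes only in rows, so rows that do not move let the fingers close. It gives the time, the measured TCP pose, the force and the opening at its end, in the units of the state.
- sense(): the state, without advancing time (a new reading comes with each control period).
- cams.grab_frame(name): name is "scene" or "top" or "wrist"; returns the picture (400x640x3 uint8, red, green, blue); there is no depth.
- cams.calibration(name): a dict with "fx", "fy", "cx", "cy" (pixels), "rvec" (rotation vector, rad) and "tvec" (3), from world to camera coordinates, as OpenCV has them; the wrist camera has in their place "tool_from_camera" (4x4, takes a point from camera to tool coordinates, whose origin is the TCP and whose axes are the flange's). Camera axes: x right, y down, z forward; pixel columns grow to the right and rows downward; lengths in mm; the calibration is good to about 2 mm. A picture is of the moment at which its call begins: read the wrist's pose just before it. calibration takes no time and is no camera call.
- r.sign_off(): hands the job in, once; it reports no verdict.
The state is a dict: "clock": time; "joint_positions": joint angles; "joint_vel": joint speeds; "joint_efforts": joint torques, N m; "tool_pos": TCP position; "eef_rot": TCP orientation; "wrist_force": force on the tool from outside, world axes, zero at the start; "ft_torque": the same for the moment, N m; "gripper_width": finger opening in mm.
Only numpy, scipy, OpenCV 4.12 (cv2) and the standard library are available. Lean on these libraries where they do the work, as an engineer would, in place of code of your own. Each camera call takes 0.05 s, during which the arm holds its last target. There are 200 camera calls.

## Working session

There is one attempt and no reset: what is moved stays moved. The work goes in short steps, Python scripts to look and compute and a tool call to move; the robot and the scene stay as the last step left them, time stands still between calls to the robot, and variables do not carry over. Pictures are saved under pics/ and viewed, about 8 in all and at most 12, crops included, and the job is handed in when it is done.

Besides the shell and the picture viewer there is one more tool, called after "Request:" by a JSON object that holds its "op" and its "data", one argument or row to a line. jog_arm: Moves the arm, as the interface text tells. Its arguments: {"type":"object","properties":{"commands":{"type":"array","items":{"type":"array"}},"grip_force":{"type":"number"}},"required":["commands"]}

```bash
mkdir -p pics; python3 - <<'E'
from station import sense,cams,r
import cv2
s=sense();print(s['clock'],s['tool_pos'],s['eef_rot'],s['wrist_force'],s['gripper_width'])
for n in('top','scene'):
    cv2.imwrite(f'pics/{n}0.png',cams.grab_frame(n)[:,:,::-1]);print(n,cams.calibration(n))
print(cams.calibration('wrist'))
E
```

```text
0.0 [225.7228796  582.3911856  213.31816452] [-5.77578314e-01 -3.08769009e+00  1.90653787e-03] [-0.00728026  0.25136394 -0.34478785] 91.0538662057535
top {'fx': 512.1933666778987, 'fy': 512.1933666778987, 'cx': 318.3824061957848, 'cy': 192.01646414311458, 'rvec': array([ 2.20474489, -2.14254526,  0.07804307]), 'tvec': array([ -29.48422895,  557.27704136, 1515.18281226])}
scene {'fx': 416.52800241773593, 'fy': 416.52800241773593, 'cx': 321.4053018387039, 'cy': 199.35022732557707, 'rvec': array([ 2.14797994,  0.53250112, -0.27559637]), 'tvec': array([-481.56516678,  -97.98154523, 1651.82065088])}
{'fx': 288.44097193724616, 'fy': 288.44097193724616, 'cx': 318.9629149889921, 'cy': 197.92080403652935, 'tool_from_camera': array([[ 5.50313471e-04, -9.67535736e-01, -2.52733647e-01,
         7.18708800e+01],
       [ 9.99999826e-01,  5.86320217e-04, -6.71552378e-05,
        -9.84149533e-02],
       [ 2.13157939e-04, -2.52733566e-01,  9.67535890e-01,
        -1.71161946e+02],
       [ 0.00000000e+00,  0.00000000e+00,  0.00000000e+00,
         1.00000000e+00]])}
```

View pics/top0.png

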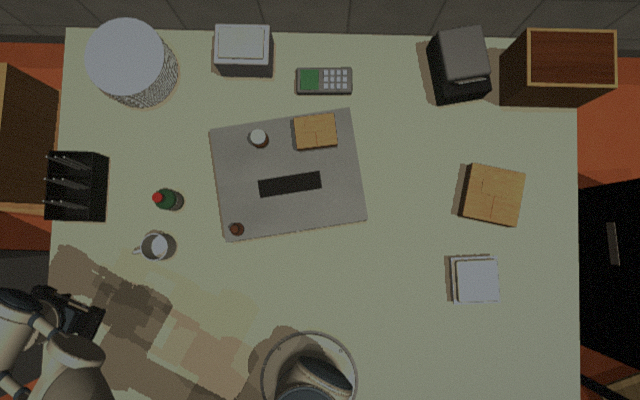

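View pics/scene0.png

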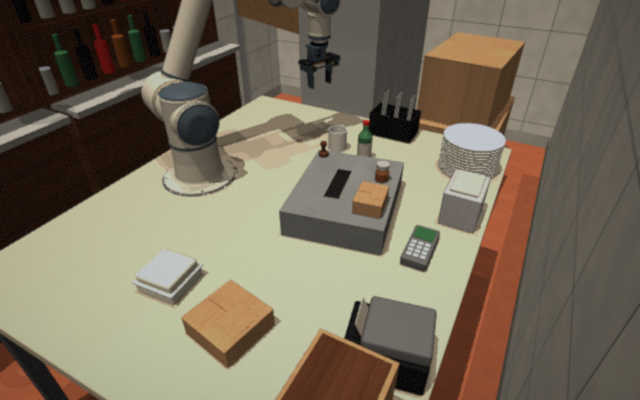

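The top view shows the strip around (290,184), tilted a few degrees, with the stamp at (236,229), jar at (258,138), bottle at (165,199) and mug at (155,246). The scene view agrees.

```bash
cat > h.py <<'E'
import numpy as np,cv2
from station import sense,cams,r
from scipy.spatial.transform import Rotation as R
def topray(uv,z,n='top'):
    c=cams.calibration(n);M=cv2.Rodrigues(c['rvec'])[0];o=-M.T@c['tvec']
    d=M.T@np.array([(uv[0]-c['cx'])/c['fx'],(uv[1]-c['cy'])/c['fy'],1]);return o+d*(z-o[2])/d[2]
def wray(uv,z,s):
    c=cams.calibration('wrist');T=c['tool_from_camera'];Q=R.from_rotvec(s['eef_rot']).as_matrix()
    o=np.array(s['tool_pos'])+Q@T[:3,3];d=Q@T[:3,:3]@np.array([(uv[0]-c['cx'])/c['fx'],(uv[1]-c['cy'])/c['fy'],1])
    return o+d*(z-o[2])/d[2]
E
python3 - <<'E'
from h import *
im=cv2.imread('pics/top0.png');g=im.max(2)
m=np.zeros_like(g);m[165:205,250:330]=(g[165:205,250:330]<55)
k=cv2.connectedComponentsWithStats(m)
i=1+np.argmax(k[2][1:,4]);pts=np.argwhere(k[1]==i)[:,::-1].astype(np.float32)
rc=cv2.minAreaRect(pts);print(rc,k[2][i])
b=np.array([topray(p,98.5) for p in cv2.boxPoints(rc)]);print(b.round(),b.mean(0))
e=[np.linalg.norm(b[j]-b[(j+1)%4]) for j in range(4)];print(e)
print('centre',topray(k[3][i],98.5))
l=max(range(4),key=lambda j:e[j]);d=b[l]-b[(l+1)%4];print('ydir deg from +y',np.degrees(np.arctan(-d[0]/d[1])))
for n,p,z in[('box',(209,129),100),('box',(350,109),100),('box',(367,219),100),('box',(225,240),100),('stamp',(236,229),150),('jar',(258,138),165),('bottle',(159,198),170),('mug',(155,246),90),('mealfront',(296,150),150),('mealfront',(338,147),150)]:print(n,topray(p,z).round())
s=sense();print(R.from_rotvec(s['eef_rot']).as_matrix().round(3))
E
```

```text
((289.28314208984375, 183.8946990966797), (17.339458465576172, 62.129764556884766), 80.90972137451172) [ 258  171   64   27 1063]
[[581. 162.  98.]
 [614. -13.  98.]
 [565. -22.  98.]
 [532. 152.  98.]] [572.63253514  69.4222427   98.5       ]
[np.float64(177.94024575075397), np.float64(49.885016582772025), np.float64(177.4364365804769), np.float64(49.866372297681835)]
centre [572.48838709  69.65088122  98.5       ]
ydir deg from +y 10.746072626676622
box [725. 307. 100.]
box [795. -99. 100.]
box [ 479. -155.  100.]
box [408. 246. 100.]
stamp [439. 208. 150.]
jar [691. 155. 165.]
bottle [517. 418. 170.]
mug [385. 448.  90.]
mealfront [663.  50. 150.]
mealfront [674. -66. 150.]
[[-0.932  0.361 -0.   ]
 [ 0.361  0.932 -0.001]
 [ 0.    -0.001 -1.   ]]
```

Request:
{"op": "jog_arm", "data": {
  "commands": [
    [[0, 0, -0.006], [0, 0, -6.4], 1],
    [[0, 0, -0.006], [0, 0, -6.4], 1],
    [[0, 0, -0.006], [0, 0, -6.4], 1],
    [[0, 0, -0.006], [0, 0, -6.4], 1],
    [[0, 0, -0.006], [0, 0, -6.4], 1]
  ],
  "grip_force": 20
}}

```text
clock: 0.52
tool_pos: [224.9, 580.7, 241.1]
eef_rot: [0.325, -3.12, 0.01]
wrist_force: [-0.6, 0.1, 0.6]
gripper_width: 60.7
```

Request:
{"op": "jog_arm", "data": {
  "commands": [
    [[-0.0136, -0.038, 0], [0, 0, 1.2], 1],
    [[-0.0136, -0.038, 0], [0, 0, 0], 1],
    [[-0.0136, -0.038, 0], [0, 0, 0], 1],
    [[-0.0136, -0.038, 0], [0, 0, 0], 1],
    [[-0.0136, -0.038, 0], [0, 0, 0], 1],
    [[-0.0136, -0.038, 0], [0, 0, 0], 1],
    [[-0.0136, -0.038, 0], [0, 0, 0], 1],
    [[-0.0136, -0.038, 0], [0, 0, 0], 1],
    [[-0.0136, -0.038, 0], [0, 0, 0], 1],
    [[-0.0136, -0.038, 0], [0, 0, 0], 1]
  ]
}}

```text
clock: 1.35
tool_pos: [434.2, 228.3, 240.8]
eef_rot: [0.323, -3.119, 0.008]
wrist_force: [1.5, 0.5, -0.5]
gripper_width: 0.3
```

Request:
{"op": "jog_arm", "data": {
  "commands": [
    [[-0.0125, -0.031, 0.007], [0, 0, 1], 1],
    [[-0.0125, -0.031, 0.007], [0, 0, 0], 1],
    [[-0.0125, -0.031, 0.007], [0, 0, 0], 1],
    [[-0.0125, -0.031, 0.007], [0, 0, 0], 1],
    [[-0.0125, -0.031, 0.007], [0, 0, 0], 1],
    [[-0.0125, -0.031, 0.007], [0, 0, 0], 1],
    [[0, 0, 0], [0, 0, 0.5], 1],
    [[0, 0, 0], [0, 0, 0.5], 1]
  ]
}}

```text
clock: 2.02
tool_pos: [549.6, 42.3, 196.2]
eef_rot: [0.255, -3.125, 0.009]
wrist_force: [-0.4, 0.8, 0.1]
gripper_width: 0.3
```

```bash
python3 - <<'E'
from h import *
s=sense();print(s['clock'],s['tool_pos'],s['eef_rot'],s['wrist_force'])
im=cams.grab_frame('wrist')[:,:,::-1].copy();cv2.imwrite('pics/w0.png',im)
# contrast-stretched for dark parts
d=np.clip((im.astype(float))*3,0,255).astype(np.uint8)
cv2.imwrite('pics/w0b.png',np.vstack([im,d])[:, :].astype(np.uint8)[100:700])
E
```

```text
2.0167 [549.58403968  42.31102679 196.23645153] [ 0.25511082 -3.12519456  0.00895645] [-0.3650854   0.79445682  0.11056318]
```

View pics/w0b.png

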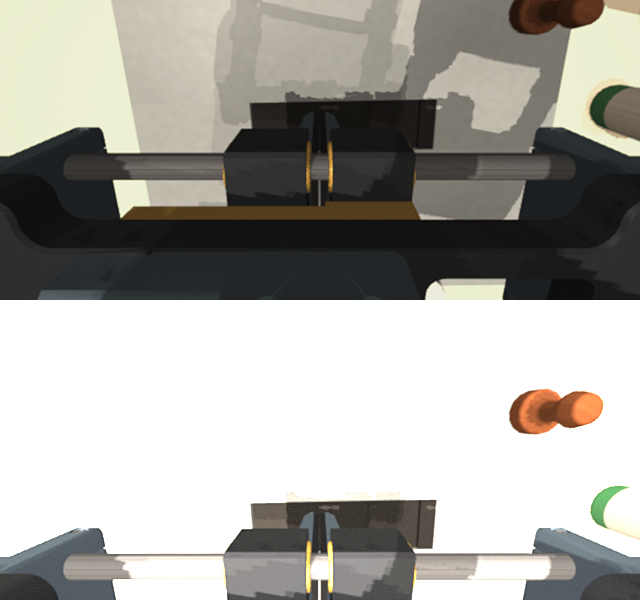

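The wrist view has the strip at u≈250–435, v≈100–148, mostly hidden by the gripper. A faint vertical line near u≈418 could be a seam. I'll back off for a clear look.

Request:
{"op": "jog_arm", "data": {
  "commands": [
    [[0.03, 0.003, 0], [0, 0, -0.8], 1],
    [[0.03, 0.003, 0], [0, 0, -0.8], 1],
    [[0.03, 0.003, 0], [0, 0, 0], 1],
    [[0, 0, 0], [0, 0, 0], 1]
  ]
}}

```text
clock: 2.4
tool_pos: [454.9, 37.8, 195.7]
eef_rot: [0.304, -3.119, 0.008]
wrist_force: [0.8, 0.0, 0.2]
gripper_width: 0.5
```

```bash
python3 - <<'E'
from h import *
s=sense();print(s['clock'],s['tool_pos'],s['eef_rot'],s['wrist_force'])
np.savez('s1.npz',p=s['tool_pos'],r=s['eef_rot'])
im=cams.grab_frame('wrist')[:,:,::-1].copy();cv2.imwrite('pics/w1.png',im)
c=im[90:290,220:480]
d=np.clip(c.astype(float)*4,0,255).astype(np.uint8)
cv2.imwrite('pics/w1b.png',cv2.resize(d,None,fx=3,fy=3))
E
```

```text
2.4 [454.90713519  37.78505375 195.74345349] [ 0.30389242 -3.11942931  0.00842441] [0.8279285  0.01361826 0.17949888]
```

View pics/w1b.png

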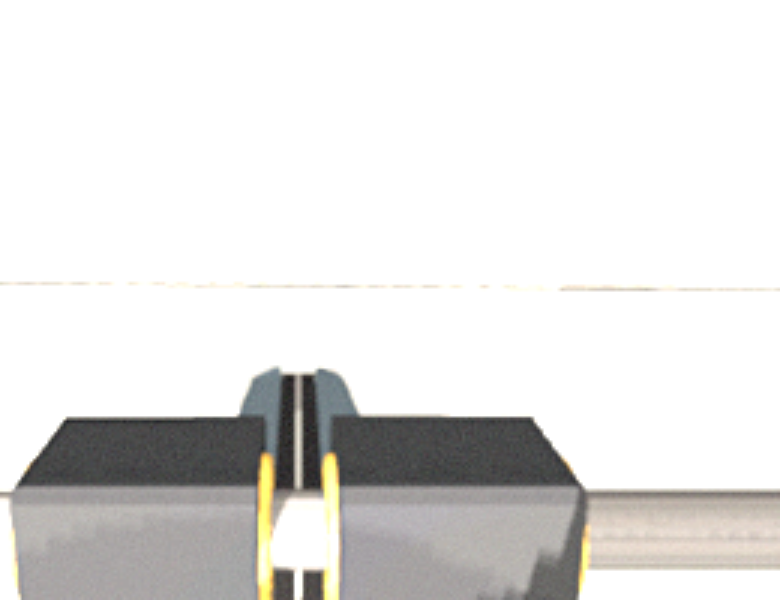

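The strip moved behind the gripper (image-down is away from the robot), so I'll go forward past it.

Request:
{"op": "jog_arm", "data": {
  "commands": [
    [[-0.03, 0.002, 0], [0, 0, 0], 1],
    [[-0.03, 0.002, 0], [0, 0, 0], 1],
    [[-0.03, 0.002, 0], [0, 0, 0], 1],
    [[-0.03, 0.002, 0], [0, 0, 0], 1],
    [[-0.03, 0.002, 0], [0, 0, 0], 1],
    [[0, 0, 0], [0, 0, 0], 1],
    [[0, 0, 0], [0, 0, 0], 1]
  ]
}}

```text
clock: 3.03
tool_pos: [608.7, 85.4, 197.1]
eef_rot: [0.314, -3.125, 0.008]
wrist_force: [0.1, 0.4, -0.6]
gripper_width: 0.5
```

```bash
python3 - <<'E'
from h import *
s=sense();print(s['clock'],s['tool_pos'],s['eef_rot'],s['wrist_force'])
np.savez('s2.npz',p=s['tool_pos'],r=s['eef_rot'])
im=cams.grab_frame('wrist')[:,:,::-1].copy();cv2.imwrite('pics/w2.png',im)
c=im[0:150,190:450]
d=np.clip(c.astype(float)*4,0,255).astype(np.uint8)
cv2.imwrite('pics/w2b.png',cv2.resize(d,None,fx=3,fy=3))
E
```

```text
3.0333 [608.72106614  85.43020965 197.1096289 ] [ 0.31402409 -3.12491969  0.00831106] [ 0.08577237  0.36432789 -0.5946957 ]
```

View pics/w2b.png

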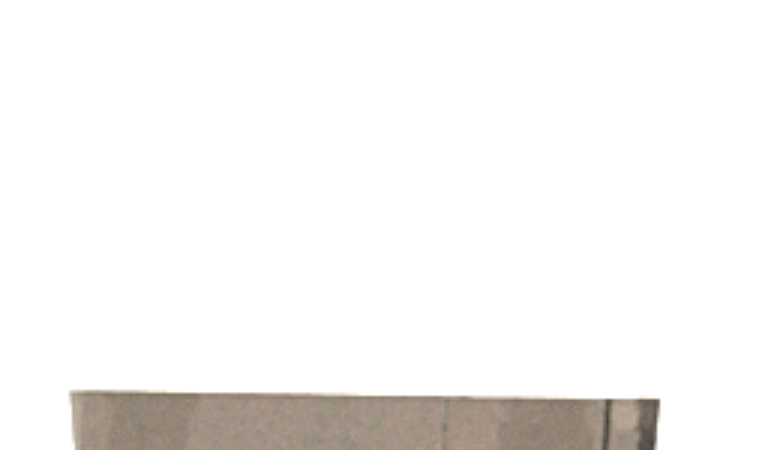

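At full-frame scale the strip spans u≈213–409 (1.087 px/mm). Seams show at u≈338 and u≈392, which is 50 mm apart and matches the plate. The plate centre is then u≈365, about +49 mm along the strip's y. Next I'll turn that into a world position.

```bash
python3 - <<'E'
from h import *
z=np.load('s2.npz');s=dict(tool_pos=z['p'],eef_rot=z['r'])
im=cv2.imread('pics/w2.png').max(2).astype(int)
for u in(230,300,365,385):
    print(u,[int(x) for x in im[125:200:3,u]])
L=wray((213.5,131),98.5,s);Rr=wray((409,133),98.5,s);print(L,Rr,np.linalg.norm(L-Rr))
yd=(Rr-L)/np.linalg.norm(Rr-L);xd=np.array([yd[1],-yd[0],0]);print('ydir',yd,np.degrees(np.arctan2(-yd[0],yd[1])))
c=(L+Rr)/2+26*xd;print('strip centre',c)
a=wray((337.7,135),98.5,s);b=wray((391.7,135),98.5,s);pc=c+yd*(((a+b)/2-c)@yd);print('seams',a,b,(a-c)@yd,(b-c)@yd,'plate',pc)
Q=R.from_rotvec(s['eef_rot']).as_matrix();print(Q.round(3));print('tool delta',Q.T@(pc-s['tool_pos']))
E
```

```text
230 [170, 161, 33, 36, 37, 36, 36, 36, 37, 39, 37, 37, 37, 38, 37, 38, 37, 35, 37, 34, 121, 158, 159, 159, 157]
300 [186, 187, 54, 38, 39, 39, 43, 39, 39, 40, 40, 40, 40, 42, 40, 40, 40, 41, 37, 38, 66, 163, 159, 161, 129]
365 [162, 165, 113, 37, 38, 38, 36, 36, 36, 37, 36, 36, 38, 36, 36, 37, 36, 36, 36, 36, 50, 160, 153, 87, 90]
385 [159, 159, 126, 36, 39, 39, 37, 38, 37, 38, 39, 39, 40, 39, 39, 39, 39, 39, 40, 35, 45, 152, 160, 87, 90]
[564.74836559 -21.99705745  98.5       ] [530.86483262 153.20119335  98.5       ] 178.44472782443
ydir [-0.18988251  0.98180682  0.        ] 10.945927747565445
strip centre [573.33357643  70.53901323  98.5       ]
seams [545.58624768  89.90364541  98.5       ] [535.73590581 138.23095033  98.5       ] 24.281060391907257 73.59954561094015 plate [564.04066881 118.5889365   98.5       ]
[[-0.98  -0.199 -0.   ]
 [-0.199  0.98  -0.005]
 [ 0.001 -0.005 -1.   ]]
tool delta [37.04672421 41.89560483 98.44793804]
```

Request:
{"op": "jog_arm", "data": {
  "commands": [
    [[0.012, 0.014, 0.012], [0, 0, 0], 1],
    [[0.012, 0.014, 0.012], [0, 0, 0], 1],
    [[0.011, 0.012, 0.012], [0, 0, 0], 1],
    [[0, 0, 0.012], [0, 0, 0], 1],
    [[0, 0, 0.012], [0, 0, 0], 1],
    [[0, 0, 0], [0, 0, 0], 1]
  ]
}}

```text
clock: 3.58
tool_pos: [561.0, 119.8, 136.6]
eef_rot: [-0.316, 3.124, -0.008]
wrist_force: [-0.6, 0.4, 0.1]
gripper_width: 0.3
```

Request:
{"op": "jog_arm", "data": {
  "commands": [
    [[-0.001, 0, 0.008], [0, 0, 0], 1],
    [[-0.001, 0, 0.008], [0, 0, 0], 1],
    [[0, 0, 0.008], [0, 0, 0], 1],
    [[0, 0, 0.006], [0, 0, 0], 1],
    [[0, 0, 0], [0, 0, 0], 1]
  ]
}}

```text
clock: 4.0
tool_pos: [563.1, 120.0, 106.0]
eef_rot: [-0.316, 3.122, -0.009]
wrist_force: [-0.7, -0.1, -1.3]
gripper_width: 0.4
```

Request:
{"op": "jog_arm", "data": {
  "commands": [
    [[0, 0, 0.002], [0, 0, 0], 1],
    [[0, 0, 0.002], [0, 0, 0], 1],
    [[0, 0, 0.002], [0, 0, 0], 1],
    [[0, 0, 0.002], [0, 0, 0], 1],
    [[0, 0, 0], [0, 0, 0], 1]
  ]
}}

```text
clock: 4.42
tool_pos: [563.8, 119.7, 97.4]
eef_rot: [-0.315, 3.122, -0.009]
wrist_force: [0.0, -0.5, 0.4]
gripper_width: 0.0
```

Request:
{"op": "jog_arm", "data": {
  "commands": [
    [[0, 0, 0.0015], [0, 0, 0], 1],
    [[0, 0, 0.001], [0, 0, 0], 1],
    [[0, 0, 0], [0, 0, 0], 1]
  ]
}}

```text
clock: 4.67
tool_pos: [564.0, 119.7, 95.2]
eef_rot: [-0.315, 3.121, -0.008]
wrist_force: [-0.7, -0.0, 0.2]
gripper_width: 0.5
```

Request:
{"op": "jog_arm", "data": {
  "commands": [
    [[0, 0, 0.001], [0, 0, 0], 1],
    [[0, 0, 0.001], [0, 0, 0], 1],
    [[0, 0, 0.001], [0, 0, 0], 1],
    [[0, 0, 0], [0, 0, 0], 1]
  ]
}}

```text
clock: 5.0
tool_pos: [564.1, 119.7, 92.4]
eef_rot: [-0.315, 3.121, -0.009]
wrist_force: [0.4, -1.6, -0.7]
gripper_width: 0.6
```

Request:
{"op": "jog_arm", "data": {
  "commands": [
    [[0, 0, 0.001], [0, 0, 0], 1],
    [[0, 0, 0.001], [0, 0, 0], 1],
    [[0, 0, 0], [0, 0, 0], 1]
  ]
}}

```text
clock: 5.25
tool_pos: [564.1, 119.7, 90.2]
eef_rot: [-0.315, 3.121, -0.009]
wrist_force: [-0.5, -0.7, 3.8]
gripper_width: 0.6
```

```bash
python3 - <<'E'
from h import *
s=sense();print(s['clock'],s['tool_pos'],s['wrist_force'],s['ft_torque'])
a=cams.grab_frame('scene');cv2.imwrite('pics/sc1.png',a[:,:,::-1])
b=cv2.imread('pics/scene0.png')[:,:,::-1]
print(sense()['wrist_force'])
cv2.imwrite('pics/sc1b.png',cv2.resize(a[100:260,250:450,::-1],None,fx=3.5,fy=3.5))
E
```

```text
5.25 [564.10601054 119.68536421  90.22405686] [-0.49947558 -0.71271607  3.80753604] [0.01159403 0.252641   0.06957412]
[-0.96291228 -0.78916248  3.21658053]
```

View pics/sc1b.png

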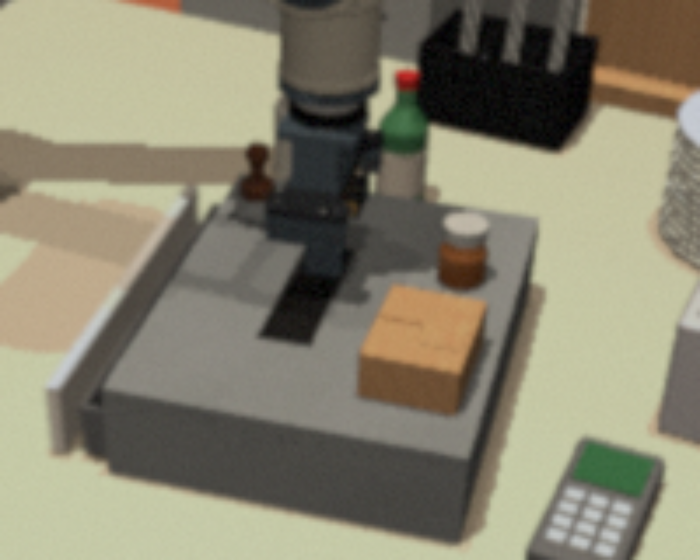

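The drawer has sprung out: its white front stands clear of the box, and the bystanders are in place. I'll hold for a moment and then lift straight up.

Request:
{"op": "jog_arm", "data": {
  "commands": [
    [[0, 0, 0], [0, 0, 0], 1],
    [[0, 0, 0], [0, 0, 0], 1],
    [[0, 0, -0.005], [0, 0, 0], 1],
    [[0, 0, -0.01], [0, 0, 0], 1],
    [[0, 0, -0.02], [0, 0, 0], 1],
    [[0, 0, -0.03], [0, 0, 0], 1],
    [[0, 0, -0.03], [0, 0, 0], 1],
    [[0, 0, -0.03], [0, 0, 0], 1],
    [[0, 0, 0], [0, 0, 0], 1],
    [[0, 0, 0], [0, 0, 0], 1]
  ]
}}

```text
clock: 6.13
tool_pos: [562.7, 120.3, 224.9]
eef_rot: [-0.315, 3.121, -0.009]
wrist_force: [-0.0, -0.1, -0.9]
gripper_width: 0.6
```

```bash
python3 - <<'E'
from h import *
s=sense();print(s['clock'],s['tool_pos'],s['wrist_force'],np.abs(s['joint_vel']).max())
a=cams.grab_frame('top');cv2.imwrite('pics/top2.png',a[:,:,::-1])
b=cams.grab_frame('scene')
v=np.vstack([cv2.resize(a[80:300,120:540],(760,398)),cv2.resize(b[100:300,130:450],(320,200)).repeat(1,0) if 0 else np.hstack([b[100:300,130:450],np.zeros((200,440,3),np.uint8)])])
cv2.imwrite('pics/end.png',v[:,:,::-1])
E
```

```text
6.1333 [562.69010208 120.2668268  224.93416274] [-0.03308821 -0.1330968  -0.89008156] 0.0569994519046991
```

View pics/end.png

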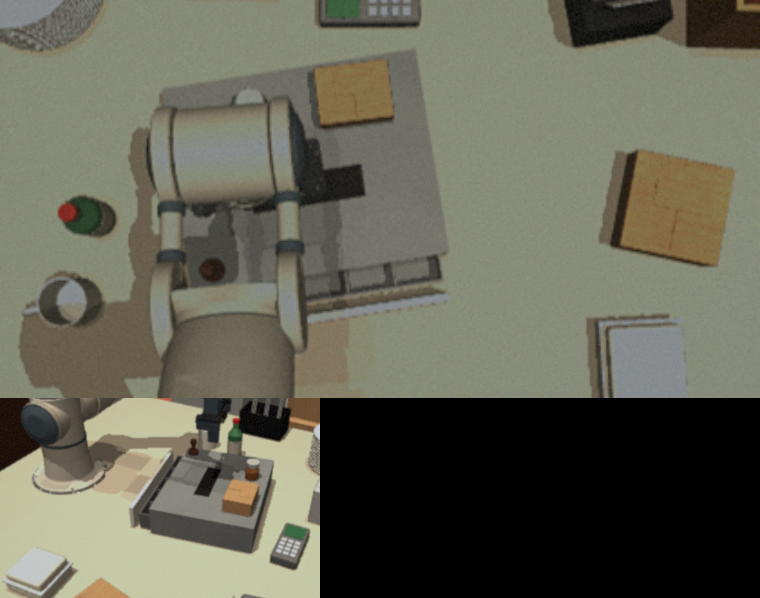

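The drawer front's right end is at about (367,244) in the top view, and everything is still standing. I'll check the opening, then hand in.

Request:
{"op": "jog_arm", "data": {
  "commands": [
    [[0, 0, 0], [0, 0, 0], 1],
    [[0, 0, 0], [0, 0, 0], 1],
    [[0, 0, 0], [0, 0, 0], 1],
    [[0, 0, 0], [0, 0, 0], 1],
    [[0, 0, 0], [0, 0, 0], 1],
    [[0, 0, 0], [0, 0, 0], 1]
  ]
}}

```text
clock: 6.73
tool_pos: [560.6, 120.0, 220.1]
eef_rot: [0.315, -3.122, 0.009]
wrist_force: [0.9, -1.1, -0.2]
gripper_width: 0.5
```

```bash
python3 - <<'E'
from h import *
x=np.array([.982,.19,0]);c=np.array([573,70,98.5])
print('front edge x rel strip:',(topray((367,245),82)-c)@x,'box front',(topray((367,219),100)-c)@x)
a=cv2.imread('pics/top2.png').astype(int);b=cams.grab_frame('top')[:,:,::-1].astype(int)
print('change near drawer',np.abs(a-b)[225:270,285:375].mean())
s=sense();print(s['clock'],s['wrist_force'],np.abs(s['joint_vel']).max());r.sign_off()
E
```

```text
front edge x rel strip: -208.30381621767756 box front -135.35218063760155
change near drawer 2.962716049382716
6.7833 [-0.4792059   0.3361315   0.96332607] 0.002843152891776614
the job is handed in; nothing more can be done
```

The drawer is open and the job is handed in, at 6.8 s of the 56 s allowed.

- **Finding the plate:** I spotted its two end seams with the wrist camera, 50 mm apart and centred about 49 mm to the left of the strip's middle. I did not feel along the whole strip. The descent confirmed the spot, because the shut fingertips sank below the strip's surface with almost no force.
- **Pressing it:** I pressed down to about z = 90 mm, where the force was about 3.8 N. The drawer sprang out, and I lifted straight up about 130 mm.

**Last checks:**
- **Opening:** it measures about 73 mm from the top camera, against the 60 mm needed.
- **Drawer at rest:** two pictures of it 0.6 s apart differ only slightly, at about noise level.
- **Bystanders:** in the last pictures they all appear upright and in place, by eye only. In the top view the arm partly hid the jar, but the scene view shows it standing.
- **Hand clear:** the wrist force was about 1 N, which is noise level, and the arm was still.
- **Not checked:** the plate springing back was not measured directly. The hand is well clear of it.

Two readings were off. The force was unclear (noise of about 1 N) until the plate was nearly at its stop. One early wrist-camera move went the wrong way and was corrected; it touched nothing.

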